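# Brake lever check on two cart grips

## Task

Two push grips from a serving cart stand on the table, each with a spring-back brake lever, and on one of them the lever's stop is worn, so that it comes right in to the bar instead of stopping well short of it. Touching only with the outside of the fingers, push the lever of the grip on the robot's left in towards its bar, firmly but without forcing it, until it will go no further, hold it there for one second and let it spring back, then do the same with the one on the right. Last, push the upright tab of the marker block all the way along its slot to the side of the worn lever; grip nothing, and leave the other things on the table where they are.

Things in the scene. Friction and masses are not known exactly. Their poses are not given: they have to be found in the camera images.
- stand_a: cart push grip on a fixed stand, looks just like stand_b; which is left varies. Level round bar 28 mm thick, 216 mm long, rubber sleeve, axis 105 mm above the table, on two posts; stand's top 126 mm. Origin on the table under the bar's middle; own z up, y along the bar, x square to the bar. Lever on the -x side (robot's side), its upright pivot at own (-30, 75, 105) mm.
- lever_a (a joint): brake lever's angle (rad): 0 at rest, splayed 0.38 from the bar; grows as it is pushed in; springs back. A sound lever meets its stop at 0.20, free end 28 mm clear of the bar; the worn one goes on to 0.44, its end against the bar. They look alike and change places. Spring at the face point: 1.3 N at 0, 2.6 N at 0.20, 4 N at 0.44.
- lever_a_face (a point): point to push on the metal lever of stand_a: on its outer face (away from the bar), 95 mm from the pivot, at mid height. Blade 8 mm thick, 22 mm high (94 to 116 mm above the table), ending in an 18 mm thick upright roll 120 mm from the pivot. Turns with the lever: own x through the blade to the bar, own -y along it to the free end, z up.
- stand_b: cart push grip on a fixed stand, looks just like stand_a; which is left varies. Level round bar 28 mm thick, 216 mm long, rubber sleeve, axis 105 mm above the table, on two posts; stand's top 126 mm. Origin on the table under the bar's middle; own z up, y along the bar, x square to the bar. Lever on the -x side (robot's side), its upright pivot at own (-30, 75, 105) mm.
- lever_b (a joint): brake lever's angle (rad): 0 at rest, splayed 0.38 from the bar; grows as it is pushed in; springs back. A sound lever meets its stop at 0.20, free end 28 mm clear of the bar; the worn one goes on to 0.44, its end against the bar. They look alike and change places. Spring at the face point: 1.3 N at 0, 2.6 N at 0.20, 4 N at 0.44.
- lever_b_face (a point): point to push on the metal lever of stand_b: on its outer face (away from the bar), 95 mm from the pivot, at mid height. Blade 8 mm thick, 22 mm high (94 to 116 mm above the table), ending in an 18 mm thick upright roll 120 mm from the pivot. Turns with the lever: own x through the blade to the bar, own -y along it to the free end, z up.
- marker_block: low grey marker block fixed to the table in front of the two stands, between them: 46 mm deep, 130 mm long, 22 mm high, with a slot along its length. Origin on the table under its centre; own y along the slot, to the robot's left.
- marker (a joint): position of the tab along the slot (m): about 0 (middle) at the start, +0.035 fully to the robot's left (own +y of the block), -0.035 fully to the right. It stays where it is left; sliding it takes about 1.2 N.
- marker_tab (a point): centre of the top of the black upright tab that slides in the marker block: 12 mm (across the slot) by 16 mm (along the slot), its top 65 mm above the table and 43 mm above the block.
- drink_can: full drink can, 66 mm across, 122 mm tall, standing between the two stands; origin under its centre; not part of the job
- calculator: black pocket calculator lying flat, 150 x 78 x 15 mm; origin under its centre; not part of the job
- ruler: wooden ruler lying flat, 305 x 30 x 4 mm; origin under its centre; not part of the job
- pen: pen lying flat, 130 mm long, 10 mm thick; origin under its centre; not part of the job
- steel_cup: open steel cup, 76 mm across, 80 mm tall; origin under its centre; not part of the job
- glove_box: cardboard glove box lying flat, 240 x 125 x 75 mm; origin under its centre; not part of the job
There are look-alikes about, which are no part of the job. What is shaped like the marker_block but orange or turquoise is not meant.

How it is judged:
On the way, in this order (a step that is already met when the one before it is completed fails the run):
1. the left-hand lever is pushed in with the fingers as far as it goes (within 0.03 rad of its end) and held there (((world y of stand_a above 0 m and value of joint lever_a above 0.17 rad and contact force between the fingers and lever_a above 0.8 N) or (world y of stand_b above 0 m and value of joint lever_b above 0.41 rad and contact force between the fingers and lever_b above 0.8 N))), for 0.5 s.
2. the left-hand lever is back out (((world y of stand_a above 0 m and value of joint lever_a below 0.04 rad) or (world y of stand_b above 0 m and value of joint lever_b below 0.04 rad))), for 0.1 s.
3. the right-hand lever is pushed in with the fingers as far as it goes (within 0.03 rad of its end) and held there (((world y of stand_a below 0 m and value of joint lever_a above 0.17 rad and contact force between the fingers and lever_a above 0.8 N) or (world y of stand_b below 0 m and value of joint lever_b above 0.41 rad and contact force between the fingers and lever_b above 0.8 N))), for 0.5 s.
4. the right-hand lever is back out (((world y of stand_a below 0 m and value of joint lever_a below 0.04 rad) or (world y of stand_b below 0 m and value of joint lever_b below 0.04 rad))), for 0.1 s.
5. the tab is pushed to the worn lever's end of its slot (((world y of stand_b above 0 m and value of joint marker above 0.028 m) or (world y of stand_b below 0 m and value of joint marker below -0.028 m))), for 0.2 s.
At the end, for the whole second after the job is handed in: Both levers have sprung back out (below 0.04 rad) and the tab stands within 7 mm of the end of its slot on the side of the worn lever (value of joint each of lever_a, lever_b below 0.04 rad and ((world y of stand_b above 0 m and value of joint marker above 0.028 m) or (world y of stand_b below 0 m and value of joint marker below -0.028 m))); the robot touches nothing.
It fails at once if a bystander (can, calculator, ruler, pen, cup, glove box) is moved by more than 30 mm or lifted (distance of any of drink_can, calculator, ruler, pen, steel_cup, glove_box from where it was at the start of the episode above 0.03 m).
It fails at once if a lever or the tab is gripped between the fingers (the grasp point lies inside it) instead of being pushed ((x of the grasp point in the frame of lever_a_face between 0 and 0.008 m and y of the grasp point in the frame of lever_a_face between -0.035 and 0.085 m and z of the grasp point in the frame of lever_a_face between -0.025 and 0.025 m and contact force between the fingers and lever_a above 2 N) or (x of the grasp point in the frame of lever_b_face between 0 and 0.008 m and y of the grasp point in the frame of lever_b_face between -0.035 and 0.085 m and z of the grasp point in the frame of lever_b_face between -0.025 and 0.025 m and contact force between the fingers and lever_b above 2 N) or (x of the grasp point in the frame of marker_tab between -0.006 and 0.006 m and y of the grasp point in the frame of marker_tab between -0.008 and 0.008 m and z of the grasp point in the frame of marker_tab between -0.045 and 0 m and contact force between the fingers and marker above 2 N)).
It fails at once if a lever is forced with more than 50 N (contact force between the fingers and lever_a above 50 N or contact force between the fingers and lever_b above 50 N).
It also fails if it takes over 54 s, if anything falls off the work surface, if the arm or the gripper's body presses on something with over 40 N, if the wrist force passes 120 N, or if a joint passes its speed limit or range.

## Robot

A 6-joint arm with a two-finger parallel gripper is mounted at the origin on the work surface. World frame = base frame: x ahead of the robot, y to its left, z up, the work surface at z = 0. Lengths are in m, angles in rad, forces in N, time in s.
With the tool pointing down it reaches from about 0.225 to 0.875 m from the base axis. Payload 3.4 kg.
Tool frame: the origin (TCP) lies midway between the tips of the shut fingers; the grasp point (between the pads) lies 19 mm behind it; x points along the fingers, y is the direction in which the jaws open and shut, and the axes are right-handed (so a half turn about x gives the same grasp; the last joint's range is limited). The gripper opens to 85 mm and grips with 20 to 120 N. Pads are 22 mm wide; open, the fingers measure 114 mm over their backs; the gripper's body (76 mm by 85 mm) begins 54 mm behind the grasp point. The pads swing forward as they close: fully open they stand 13 mm farther back than shut.
Start: joints at [1.129, 0.276, 1.505, -0, 1.361, -0.121], TCP at [0.181, 0.546, 0.231] pointing down, gripper open.
Joint ranges: [-2.89, 2.89], [-0.75, 2.08], [0.22, 2.7], [-1.18, 4.32], [0.11, 2.71], [-2.7, 2.7]. Speed limits (rad/s): [2.57, 2.57, 3.14, 3.14, 3.14, 3.14].

## Interface

Orientations are given as a unit quaternion [w, x, y, z].
In Python, from rig import manip, get_image, get_calibration, ticket gives the robot as it stands. The module is installed in compiled form; this text tells all that it offers.
- The arm moves only by the tool arm_command, never from a script. Its argument "series" is text: rows parted by semicolons, each of 7 numbers parted by spaces: the shift along the tool's x, y, z in units of 0.1 m (1.0 is 0.1 m), then the turn, a rotation vector about the tool's x, y, z in units of pi rad (1.0 is pi rad), then the opening, from -1 (shut) to 1 (fully open), so that 0 is half open. In form: tx ty tz rx ry rz claw; .... A call has 1 to 12 rows; each row shifts and turns the commanded pose from where the row before left it, along the tool's axes as they then stand; what a row does not reach is not made up. A row lasts 1/12 s, in which the tool goes at most 41.7 mm and 7.16 degrees, less where a joint would pass 70% of its speed; a pose out of reach is approached as far as the arm can. A call with a number of a shift or a turn outside -1 to 1 is refused whole. A call with a gripper value outside its range is refused whole. The fingers move at their own pace and stop on an object; "squeeze" is the grip in N (left out, the last holds). Time passes only in rows, so rows that do not move let the fingers close. It gives the time, the measured TCP pose, the force and the opening at its end, in the units of the state.
- manip.get_state(): the state, without advancing time (a new reading comes with each control period).
- get_image(name): name is "side" or "top"; returns the picture (384x512x3 uint8, red, green, blue); there is no depth.
- get_calibration(name): a dict with "fx", "fy", "cx", "cy" (pixels), "D" ([k1, k2, p1, p2, k3] as OpenCV has them; the pictures are not rectified), "cam_to_world" (4x4, takes a point from camera to world coordinates). Camera axes: x right, y down, z forward; pixel columns grow to the right and rows downward; lengths in m; the calibration is good to about 2 mm. A picture is of the moment at which its call begins. get_calibration takes no time and is no camera call.
- ticket.sign_off(): hands the job in, once; it reports no verdict.
The state is a dict: "clock": time; "qpos": joint angles; "qd": joint speeds; "effort": joint torques, N m; "position": TCP position; "ee_rot": TCP orientation; "contact_force": force on the tool from outside, world axes, zero at the start; "moment": the same for the moment, N m; "width": finger opening in m.
Only numpy, scipy, OpenCV 4.12 (cv2) and the standard library are available. Lean on these libraries where they do the work, as an engineer would, in place of code of your own. Each camera call takes 0.05 s, during which the arm holds its last target. There are 200 camera calls.

## Working session

There is one attempt and no reset: what is moved stays moved. The work goes in short steps, Python scripts to look and compute and a tool call to move; the robot and the scene stay as the last step left them, time stands still between calls to the robot, and variables do not carry over. Pictures are saved under pics/ and viewed, about 8 in all and at most 12, crops included, and the job is handed in when it is done.

Besides the shell and the picture viewer there is one more tool, called after ">>>" as name(argument=value, ...) on one line, values as JSON. arm_command: Moves the arm, as the interface text tells. Shifts and turns lie within -1 to 1; 1 stands for 0.1 m of shift or pi rad of turn. Its arguments: {"type":"object","properties":{"series":{"type":"string"},"squeeze":{"type":"number"}},"required":["series"]}

```bash
mkdir -p pics
python3 - <<'E'
from rig import manip,get_image,get_calibration
import cv2
s=manip.get_state(); print(s)
for n in("side","top"):
    cv2.imwrite(f"pics/{n}0.png",get_image(n)[:,:,::-1]); print(n,get_calibration(n))
E
```

```text
{'clock': 0.0, 'qpos': array([ 1.12896731e+00,  2.76595410e-01,  1.50612797e+00, -1.71739123e-05,
        1.36071162e+00, -1.21005062e-01]), 'qd': array([-2.97205915e-04,  2.71804404e-05,  8.81293416e-04, -5.55027095e-04,
        1.34635014e-04,  1.03786042e-03]), 'effort': array([ 1.33186477e-03, -4.16788208e+01, -2.45804268e+01,  8.67301878e-05,
        1.10039554e-02,  1.50334768e-05]), 'position': array([0.18111044, 0.54517304, 0.23044154]), 'ee_rot': array([ 0.69785335,  0.11231387,  0.69820374, -0.11356866]), 'contact_force': array([ 0.56468656, -0.14876743,  0.11640383]), 'moment': array([-0.04428589, -0.04092586, -0.05649115]), 'width': 0.08574485670446276}
side {'fx': 468.2372446358269, 'fy': 468.2372446358269, 'cx': 252.4176388741337, 'cy': 185.7136711281857, 'D': array([-0.13138138,  0.        ,  0.        ,  0.        ,  0.        ]), 'cam_to_world': array([[ 0.83401959, -0.28583633,  0.47192046, -0.27854273],
       [-0.55156851, -0.41094772,  0.72587475, -1.19473965],
       [-0.01354674, -0.86569022, -0.50039677,  0.94492194],
       [ 0.        ,  0.        ,  0.        ,  1.        ]])}
top {'fx': 417.2038501928738, 'fy': 417.2038501928738, 'cx': 258.6122487650479, 'cy': 188.8922030589844, 'D': array([0.01374942, 0.        , 0.        , 0.        , 0.        ]), 'cam_to_world': array([[-0.00799432, -0.99334328,  0.11491395,  0.35848783],
       [-0.99996699,  0.00777459, -0.00236025,  0.03814332],
       [ 0.00145113, -0.11492903, -0.99337265,  1.34031152],
       [ 0.        ,  0.        ,  0.        ,  1.        ]])}
```

View pics/top0.png

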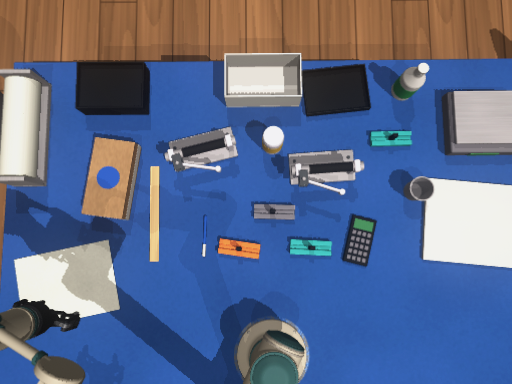

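View pics/side0.png

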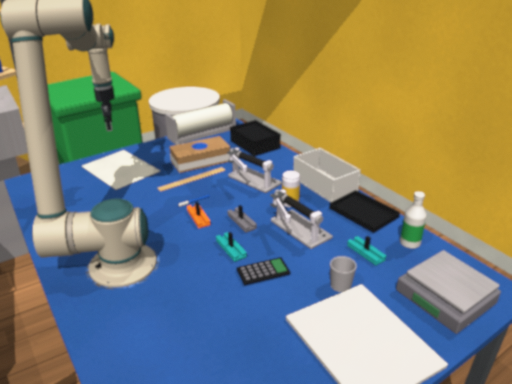

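Top view: the grips are at about (203,148) on the left and (323,170) on the right. The grey marker block is at (274,211). Its look-alikes are orange (239,248) and turquoise (311,247) and (391,138). The can is at (273,138). I choose the grey block and check it in a close crop.

Run:
```python
import cv2
i=cv2.imread("pics/top0.png")[115:230,155:375]
cv2.imwrite("pics/crop0.png",cv2.resize(i,None,fx=3.6,fy=3.6,interpolation=cv2.INTER_CUBIC))
```

```text
(no output)
```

View pics/crop0.png

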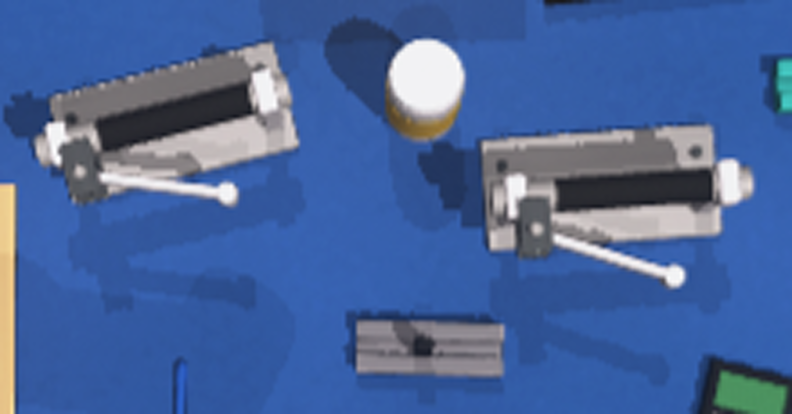

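The crop (3.6×, offset (155,115)) shows the left pivot at (81,171) with its roll at (228,193), and the right pivot at (537,229) with its roll at (676,275). The grey block spans (357–503, 320–376), with the black tab near (424,345).

```bash
cat > h.py <<'E'
import numpy as np,cv2
from rig import get_calibration
def px2w(n,uv,z):
    c=get_calibration(n);K=np.array([[c['fx'],0,c['cx']],[0,c['fy'],c['cy']],[0,0,1]])
    p=cv2.undistortPoints(np.array([[uv]],float),K,c['D'])[0,0]
    T=np.array(c['cam_to_world']);d=T[:3,:3]@[*p,1];o=T[:3,3]
    return o+d*(z-o[2])/d[2]
def w2px(n,P):
    c=get_calibration(n);K=np.array([[c['fx'],0,c['cx']],[0,c['fy'],c['cy']],[0,0,1]])
    T=np.linalg.inv(c['cam_to_world'])
    return cv2.projectPoints(np.array(P,float).reshape(-1,1,3),cv2.Rodrigues(T[:3,:3])[0],T[:3,3],K,c['D'])[0].reshape(-1,2)
E
python3 - <<'E'
from h import *
f=lambda u,v,z:px2w("top",(u/3.6+155-.36,v/3.6+115-.36),z)
for nm,pv,rl,b in(("L",(81,171),(228,193),((40,150),(287,92))),("R",(537,229),(676,275),((495,200),(750,183)))):
    P=f(*pv,.126);R=f(*rl,.117);B=[f(*q,.105) for q in b];d=R-P
    print(nm,"piv",P,"roll",R,"len",np.linalg.norm(d[:2]),"ang",np.arctan2(d[0],-d[1]))
    e=B[1]-B[0];print(" bar",B,np.linalg.norm(e),"ang",np.arctan2(e[0],-e[1]),"mid",(B[0]+B[1])/2)
    th=np.arctan2(e[0],-e[1]); # bar dir from +y end to -y end
    y=-e/np.linalg.norm(e);x=np.array([y[1],-y[0],0]);m=(B[0]+B[1])/2
    print("  piv in stand",(P-m)@x,(P-m)@y)
for q in((357,320),(503,324),(503,376),(357,374)):print(f(*q,.022))
print("tab",f(424,342,.065),"can",f(425,75,.122))
E
```

```text
L piv [0.58026589 0.27490551 0.126     ] roll [0.56261064 0.15534869 0.117     ] len 0.12085338600961708 ang -0.14661279911120226
 bar [array([0.60212827, 0.31341917, 0.105     ]), array([0.6500279 , 0.10726983, 0.105     ])] 0.21164103640921608 ang 0.22830299961044542 mid [0.62607808 0.2103445  0.105     ]
  piv in stand -0.03001169299477876 0.07325420908590663
R piv [ 0.52939871 -0.09780018  0.126     ] roll [ 0.49172349 -0.21186552  0.117     ] len 0.12012628346895479 ang -0.3190136869097832
 bar [array([ 0.55699438, -0.06569622,  0.105     ]), array([ 0.56962906, -0.27827947,  0.105     ])] 0.21295837720766866 ang 0.05936417181635612 mid [ 0.56331172 -0.17198785  0.105     ]
  piv in stand -0.02945176305563552 0.07606901834553983
[0.46443346 0.05060773 0.022     ]
[ 0.45989821 -0.07780938  0.022     ]
[ 0.41423788 -0.0769887   0.022     ]
[0.41699257 0.0509234  0.022     ]
tab [ 0.44178481 -0.00661402  0.065     ] can [ 0.65951574 -0.00804719  0.122     ]
```

```bash
cat >> h.py <<'E'
from scipy.spatial.transform import Rotation as Ro
from rig import manip
def pose():
    s=manip.get_state();q=s['ee_rot'];return s,np.array(s['position']),Ro.from_quat([q[1],q[2],q[3],q[0]])
def plan(target,R=None):
    s,p,r=pose();print("t",s['clock'],"p",p.round(4),"F",s['contact_force'].round(2),"w",s['width'])
    print("shift tool (0.1m)",(r.inv().apply(np.array(target)-p)*10).round(3))
    if R is not None: print("turn (pi)",((r.inv()*R).as_rotvec()/np.pi).round(4))
E
python3 - <<'E'
from h import *
s,p,r=pose();print(r.as_matrix().round(3))
D=Ro.from_matrix(np.array([[0,0,-1],[0,1,0],[1,0,0]]).T)
print(D.as_matrix())
for a in (0,.1,-.1): 
    plan((.50,.195,.20),Ro.from_euler('z',a)*D)
E
```

```text
[[-0.001  0.315  0.949]
 [-0.001  0.949 -0.315]
 [-1.    -0.002 -0.   ]]
[[ 0.  0.  1.]
 [ 0.  1.  0.]
 [-1.  0.  0.]]
t 0.1 p [0.1811 0.5452 0.2305] F [ 0.02  0.28 -0.45] w 0.08552884710892592
shift tool (0.1m) [ 0.308 -2.318  4.131]
turn (pi) [-1.021e-01 -1.000e-04  5.000e-04]
t 0.1 p [0.1811 0.5452 0.2305] F [ 0.02  0.28 -0.45] w 0.08552884710892592
shift tool (0.1m) [ 0.308 -2.318  4.131]
turn (pi) [-0.1339 -0.0002  0.0005]
t 0.1 p [0.1811 0.5452 0.2305] F [ 0.02  0.28 -0.45] w 0.08552884710892592
shift tool (0.1m) [ 0.308 -2.318  4.131]
turn (pi) [-0.0703 -0.0001  0.0005]
```

>>> arm_command(series="0 0 0 -0.034 0 0 -1; 0 0 0 -0.034 0 0 -1; 0 0 0 -0.034 0 0 -1; 0 -0.3 0.27 0 0 0 -1; 0 -0.3 0.27 0 0 0 -1; 0 -0.3 0.27 0 0 0 -1; 0 -0.3 0.27 0 0 0 -1; 0 -0.3 0.27 0 0 0 -1; 0 -0.3 0.27 0 0 0 -1; 0 -0.3 0.27 0 0 0 -1; 0 -0.3 0.27 0 0 0 -1; 0 -0.3 0.27 0 0 0 -1", squeeze=20)

```text
clock: 1.1
position: [0.4249, 0.2738, 0.2311]
ee_rot: [0.707, 0.0, 0.707, -0.0]
contact_force: [0.3, 0.7, -0.2]
width: -0.0001
```

Run:
```python
from h import *
D=Ro.from_matrix(np.array([[0,0,-1],[0,1,0],[1,0,0]]).T)
for nm,P,a in(("L",(.5803,.2749),-.15),("R",(.5294,-.0978),-.32)):
    for d in(0,.2,.44):
        u=np.array([np.sin(a+d),-np.cos(a+d)]);n=np.array([-np.cos(a+d),-np.sin(a+d)])
        print(nm,d,"face88",(np.array(P)+.088*u+.004*n).round(4),"tcp x~",(P[0]+.088*u[0]+.004*n[0]-.011).round(4))
plan((.525,.189,.088),D)
```

```text
L 0 face88 [0.5632 0.1885] tcp x~ 0.5522
L 0.2 face88 [0.5807 0.1868] tcp x~ 0.5697
L 0.44 face88 [0.6016 0.1894] tcp x~ 0.5906
R 0 face88 [ 0.4979 -0.1801] tcp x~ 0.4869
R 0.2 face88 [ 0.5149 -0.1847] tcp x~ 0.5039
R 0.44 face88 [ 0.536  -0.1856] tcp x~ 0.525
t 1.1 p [0.4249 0.2738 0.2311] F [ 0.29  0.74 -0.22] w -7.680512030265257e-05
shift tool (0.1m) [ 1.43  -0.848  1.002]
turn (pi) [-0.0001 -0.0001  0.    ]
```

>>> arm_command(series="0 -0.28 0.33 0 0 0 -1; 0 -0.28 0.33 0 0 0 -1; 0 -0.29 0.34 0 0 0 -1; 0.35 0 0 0 0 0 -1; 0.35 0 0 0 0 0 -1; 0.35 0 0 0 0 0 -1; 0.3 0 0 0 0 0 -1; 0.08 0 0 0 0 0 -1; 0 0 0 0 0 0 -1; 0 0 0 0 0 0 -1")

```text
clock: 1.93
position: [0.52, 0.1948, 0.0889]
ee_rot: [0.707, 0.0, 0.707, -0.0]
contact_force: [0.5, 0.9, 0.5]
width: -0.0
```

Run:
```python
from h import *
from rig import get_image
for n in("side","top"):
    a=get_image(n)[:,:,::-1]; c=w2px(n,[[.56,.2,.1]])[0].astype(int); print(n,c)
    b=a[max(0,c[1]-60):c[1]+60,max(0,c[0]-65):c[0]+65]
    cv2.imwrite(f"pics/{n}1.png",cv2.resize(b,(390,360),interpolation=cv2.INTER_CUBIC))
cv2.imwrite("pics/b1.png",np.hstack([cv2.imread("pics/side1.png"),cv2.imread("pics/top1.png")]))
plan((.553,.189,.088))
```

```text
side [237 164]
top [203 170]
t 2.0333 p [0.5212 0.1952 0.0904] F [-0.15  0.78  0.4 ] w 9.921497056582713e-05
shift tool (0.1m) [ 0.025 -0.062  0.318]
```

View pics/b1.png

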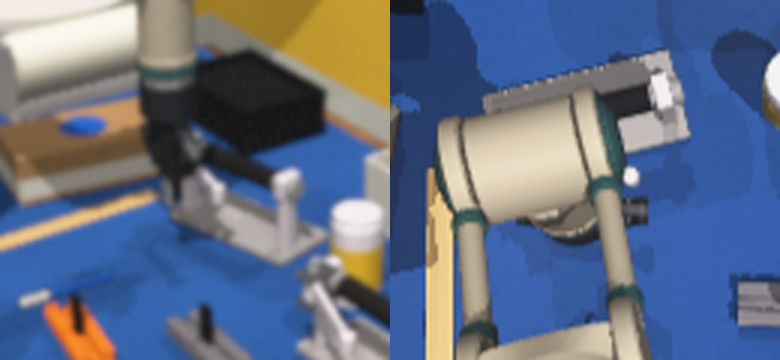

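The side and top crops show the shut fingers standing in front of the left lever, clear of it, with its roll visible at (632,177) of the crop. Pushing in small steps.

>>> arm_command(series="0.02 -0.03 0.05 0 0 0 -1; 0 -0.03 0.05 0 0 0 -1; 0 0 0.05 0 0 0 -1; 0 0 0.05 0 0 0 -1; 0 0 0.05 0 0 0 -1; 0 0 0 0 0 0 -1")

```text
clock: 2.53
position: [0.5462, 0.1886, 0.0865]
ee_rot: [0.708, 0.0, 0.706, -0.0]
contact_force: [0.6, 0.4, -0.1]
width: -0.0
```

>>> arm_command(series="0 0 0.05 0 0 0 -1; 0 0 0.05 0 0 0 -1; 0 0 0.03 0 0 0 -1; 0 0 0 0 0 0 -1")

```text
clock: 2.87
position: [0.5576, 0.1884, 0.0861]
ee_rot: [0.707, 0.0, 0.707, -0.0]
contact_force: [-2.6, -0.7, 1.0]
width: -0.0002
```

>>> arm_command(series="0 0 0.03 0 0 0 -1; 0 0 0.02 0 0 0 -1; 0 0 0 0 0 0 -1")

```text
clock: 3.12
position: [0.5624, 0.1884, 0.0861]
ee_rot: [0.707, -0.0, 0.707, -0.0]
contact_force: [-2.3, -1.1, 0.1]
width: 0.0002
```

>>> arm_command(series="0 0 0.03 0 0 0 -1; 0 0 0.03 0 0 0 -1; 0 0 0 0 0 0 -1")

```text
clock: 3.37
position: [0.5687, 0.1883, 0.086]
ee_rot: [0.707, -0.0, 0.707, -0.0]
contact_force: [-3.1, -1.6, -0.3]
width: 0.0002
```

>>> arm_command(series="0 0 0.03 0 0 0 -1; 0 0 0 0 0 0 -1")

```text
clock: 3.53
position: [0.5717, 0.1884, 0.0861]
ee_rot: [0.707, 0.0, 0.707, -0.0]
contact_force: [-2.2, -2.5, -1.3]
width: -0.0001
```

>>> arm_command(series="0 0 0.02 0 0 0 -1; 0 0 0 0 0 0 -1")

```text
clock: 3.7
position: [0.5735, 0.1884, 0.0861]
ee_rot: [0.707, 0.0, 0.707, -0.0]
contact_force: [-2.5, -1.5, -0.2]
width: 0.0
```

>>> arm_command(series="0 0 0.02 0 0 0 -1; 0 0 0.02 0 0 0 -1; 0 0 0 0 0 0 -1")

```text
clock: 3.95
position: [0.5777, 0.1887, 0.0862]
ee_rot: [0.707, 0.0, 0.707, -0.0]
contact_force: [-2.7, -1.3, -1.6]
width: 0.0003
```

>>> arm_command(series="0 0 0.02 0 0 0 -1; 0 0 0.02 0 0 0 -1; 0 0 0 0 0 0 -1")

```text
clock: 4.2
position: [0.5816, 0.1891, 0.0862]
ee_rot: [0.707, 0.001, 0.707, 0.0]
contact_force: [-4.2, -0.8, -2.3]
width: -0.0
```

>>> arm_command(series="0 0 0.03 0 0 0 -1; 0 0 0.02 0 0 0 -1; 0 0 0 0 0 0 -1")

```text
clock: 4.45
position: [0.5868, 0.1894, 0.0864]
ee_rot: [0.707, 0.001, 0.707, 0.0]
contact_force: [-4.3, 1.8, -0.9]
width: 0.0
```

>>> arm_command(series="0 0 0.02 0 0 0 -1; 0 0 0 0 0 0 -1")

```text
clock: 4.62
position: [0.5886, 0.1892, 0.0865]
ee_rot: [0.707, 0.0, 0.707, 0.0]
contact_force: [-5.6, 1.7, -0.7]
width: -0.0002
```

>>> arm_command(series="0 0 0.02 0 0 0 -1; 0 0 0 0 0 0 -1")

```text
clock: 4.78
position: [0.5905, 0.1891, 0.0865]
ee_rot: [0.707, 0.0, 0.707, 0.0]
contact_force: [-5.1, 2.0, -0.7]
width: 0.0003
```

>>> arm_command(series="0 0 0.015 0 0 0 -1; 0 0 0 0 0 0 -1")

```text
clock: 4.95
position: [0.5915, 0.189, 0.0865]
ee_rot: [0.707, 0.0, 0.707, 0.0]
contact_force: [-4.9, 2.4, 0.6]
width: 0.0
```

>>> arm_command(series="0 0 0.015 0 0 0 -1; 0 0 0 0 0 0 -1")

```text
clock: 5.12
position: [0.5917, 0.1891, 0.0864]
ee_rot: [0.706, 0.0, 0.708, 0.0]
contact_force: [-8.7, 2.0, 1.5]
width: -0.0004
```

>>> arm_command(series="0 0 0.015 0 0 0 -1; 0 0 0 0 0 0 -1")

```text
clock: 5.28
position: [0.5918, 0.1891, 0.0864]
ee_rot: [0.705, 0.0, 0.709, 0.0]
contact_force: [-11.2, 2.7, 3.4]
width: -0.0002
```

The force jumped at x = 0.592 m, which is the end predicted for 0.44 rad, so the left lever is the worn one. Holding it.

>>> arm_command(series="0 0 0 0 0 0 -1; 0 0 0 0 0 0 -1; 0 0 0 0 0 0 -1; 0 0 0 0 0 0 -1; 0 0 0 0 0 0 -1; 0 0 0 0 0 0 -1; 0 0 0 0 0 0 -1; 0 0 0 0 0 0 -1; 0 0 0 0 0 0 -1; 0 0 0 0 0 0 -1; 0 0 0 0 0 0 -1; 0 0 0 0 0 0 -1")

```text
clock: 6.28
position: [0.5918, 0.1892, 0.0864]
ee_rot: [0.705, 0.0, 0.709, 0.0]
contact_force: [-10.2, 2.5, 3.2]
width: 0.0003
```

Run:
```python
from h import *
from rig import get_image
out=[]
for n in("side","top"):
    a=get_image(n)[:,:,::-1]; c=w2px(n,[[.6,.17,.1]])[0].astype(int)
    out.append(cv2.resize(a[c[1]-50:c[1]+50,c[0]-55:c[0]+55],(396,360),interpolation=cv2.INTER_CUBIC))
cv2.imwrite("pics/b2.png",np.hstack(out))
```

```text
(no output)
```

View pics/b2.png

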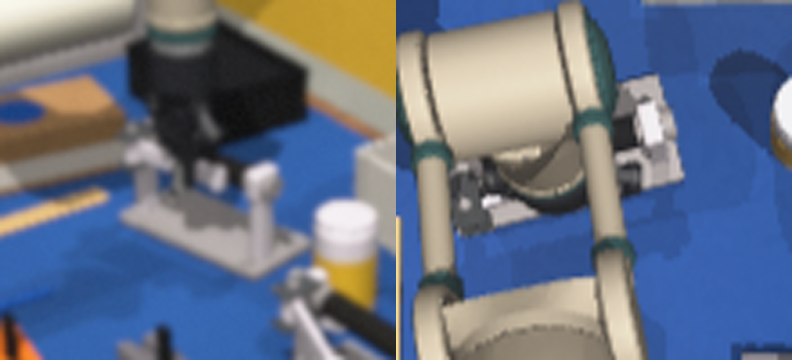

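The side crop shows the roll (210,178) pressed against the bar, so this lever is worn. Releasing it and moving to the right grip.

>>> arm_command(series="0 0 -0.1 0 0 0 -1; 0 0 -0.2 0 0 0 -1; 0 0 -0.35 0 0 0 -1; 0 0 -0.35 0 0 0 -1; 0 0 0 0 0 0 -1; -0.3 0 -0.1 0 0 0 -1; -0.35 0 -0.1 0 0 0 -1; -0.35 0 0 0 0 0 -1; 0 -0.35 0 0 0 0 -1; 0 -0.35 0 0 0 0 -1; 0 -0.35 0 0 0 0 -1; 0 -0.35 0 0 0 0 -1")

```text
clock: 7.38
position: [0.4774, 0.0468, 0.188]
ee_rot: [0.71, -0.001, 0.704, -0.0]
contact_force: [1.9, -0.1, -0.2]
width: -0.0001
```

>>> arm_command(series="0 -0.35 0 0 0 0 -1; 0 -0.35 0 0 0 0 -1; 0 -0.35 -0.1 0 0 0 -1; 0 -0.35 -0.1 0 0 0 -1; 0 -0.35 -0.1 0 0 0 -1; 0 -0.35 0 0 0 0 -1; 0 0 0 0 0 0 -1; 0 0 0 0 0 0 -1")

```text
clock: 8.05
position: [0.4465, -0.1646, 0.1874]
ee_rot: [0.709, 0.0, 0.705, -0.003]
contact_force: [-0.8, 0.7, -0.7]
width: 0.0003
```

Run:
```python
from h import *
from rig import get_image
out=[]
for n,P in(("top",(.58,.19,.1)),("side",(.53,0,.1))):
    a=get_image(n)[:,:,::-1]; c=w2px(n,[P])[0].astype(int)
    out.append(cv2.resize(a[c[1]-55:c[1]+55,c[0]-60:c[0]+60],(396,363),interpolation=cv2.INTER_CUBIC))
cv2.imwrite("pics/b3.png",np.hstack(out))
D=Ro.from_matrix(np.array([[0,0,-1],[0,1,0],[1,0,0]]).T)
plan((.455,-.182,.087),D)
```

```text
t 8.15 p [ 0.4458 -0.1618  0.1869] F [ 0.01  0.2  -0.24] w 0.00013442679662626345
shift tool (0.1m) [ 0.999 -0.201  0.09 ]
turn (pi) [-0.0003  0.0008  0.0003]
```

View pics/b3.png

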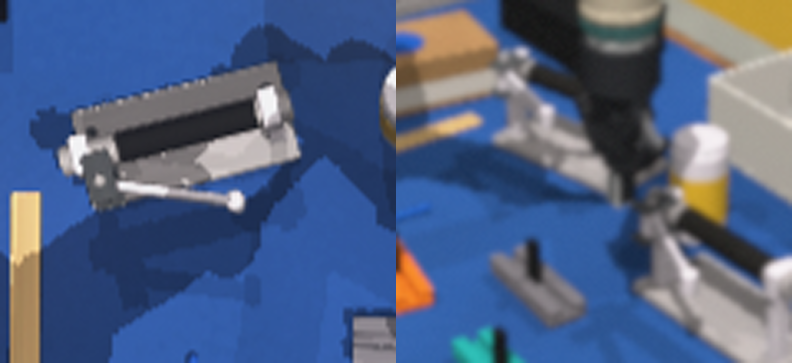

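The left lever is back out, with its roll at (236,200) in the top crop. Now down and on to the right lever.

>>> arm_command(series="0.3 -0.2 0.09 0 0 0 -1; 0.35 0 0 0 0 0 -1; 0.3 0 0 0 0 0 -1; 0.05 0 0 0 0 0 -1; 0 0 0 0 0 0 -1; 0 0 0 0 0 0 -1")

```text
clock: 8.65
position: [0.4549, -0.1809, 0.0873]
ee_rot: [0.708, -0.001, 0.707, 0.0]
contact_force: [0.2, 0.3, -0.4]
width: -0.0001
```

>>> arm_command(series="0 0 0.05 0 0 0 -1; 0 0 0.05 0 0 0 -1; 0 0 0.05 0 0 0 -1; 0 0 0.05 0 0 0 -1; 0 0 0.05 0 0 0 -1; 0 0 0 0 0 0 -1")

```text
clock: 9.15
position: [0.4805, -0.1818, 0.0867]
ee_rot: [0.708, -0.0, 0.706, -0.0]
contact_force: [-1.0, 0.2, -0.3]
width: 0.0001
```

>>> arm_command(series="0 0 0.04 0 0 0 -1; 0 0 0.04 0 0 0 -1; 0 0 0.04 0 0 0 -1; 0 0 0 0 0 0 -1")

```text
clock: 9.48
position: [0.491, -0.1814, 0.086]
ee_rot: [0.707, 0.0, 0.707, 0.0]
contact_force: [-2.2, 0.8, -0.1]
width: -0.0001
```

Contact has been made. The stop is predicted at about x = 0.504.

>>> arm_command(series="0 0 0.03 0 0 0 -1; 0 0 0.03 0 0 0 -1; 0 0 0 0 0 0 -1")

```text
clock: 9.73
position: [0.497, -0.1815, 0.0861]
ee_rot: [0.707, 0.0, 0.707, -0.0]
contact_force: [-2.5, -1.0, -1.0]
width: 0.0002
```

>>> arm_command(series="0 0 0.03 0 0 0 -1; 0 0 0.015 0 0 0 -1; 0 0 0 0 0 0 -1")

```text
clock: 9.98
position: [0.5015, -0.1815, 0.0861]
ee_rot: [0.707, 0.0, 0.707, -0.0]
contact_force: [-2.4, -1.4, -0.8]
width: -0.0001
```

>>> arm_command(series="0 0 0.015 0 0 0 -1; 0 0 0 0 0 0 -1")

```text
clock: 10.15
position: [0.5029, -0.1815, 0.0862]
ee_rot: [0.707, 0.0, 0.707, -0.0]
contact_force: [-2.0, -1.4, -1.5]
width: 0.0001
```

>>> arm_command(series="0 0 0.015 0 0 0 -1; 0 0 0 0 0 0 -1")

```text
clock: 10.32
position: [0.5044, -0.1814, 0.0863]
ee_rot: [0.707, 0.0, 0.707, -0.0]
contact_force: [-3.0, -1.9, -0.4]
width: -0.0
```

>>> arm_command(series="0 0 0.015 0 0 0 -1; 0 0 0 0 0 0 -1")

```text
clock: 10.48
position: [0.5051, -0.1814, 0.0862]
ee_rot: [0.706, 0.0, 0.708, 0.0]
contact_force: [-5.8, -2.3, 0.9]
width: -0.0003
```

>>> arm_command(series="0 0 0.015 0 0 0 -1; 0 0 0 0 0 0 -1")

```text
clock: 10.65
position: [0.5053, -0.1814, 0.0862]
ee_rot: [0.706, -0.0, 0.709, 0.0]
contact_force: [-7.5, -3.4, 3.1]
width: -0.0001
```

This is the sound stop: travel of about 18 mm, then stiff. Holding for one second, then releasing.

>>> arm_command(series="0 0 0.01 0 0 0 -1; 0 0 0 0 0 0 -1; 0 0 0 0 0 0 -1; 0 0 0 0 0 0 -1; 0 0 0 0 0 0 -1; 0 0 0 0 0 0 -1; 0 0 0 0 0 0 -1; 0 0 0 0 0 0 -1; 0 0 0 0 0 0 -1; 0 0 0 0 0 0 -1; 0 0 0 0 0 0 -1; 0 0 0 0 0 0 -1")

```text
clock: 11.65
position: [0.5054, -0.1814, 0.0862]
ee_rot: [0.705, -0.0, 0.709, 0.0]
contact_force: [-8.8, -3.5, 3.4]
width: -0.0002
```

>>> arm_command(series="0 0 0 0 0 0 -1; 0 0 -0.1 0 0 0 -1; 0 0 -0.2 0 0 0 -1; 0 0 -0.25 0 0 0 -1; 0 0 -0.1 0 0 0 -1; 0 0 0 0 0 0 -1; -0.3 0 0 0 0 0 -1; -0.3 0 0 0 0 0 -1; 0 0 0 0 0 0 -1")

```text
clock: 12.4
position: [0.4489, -0.1837, 0.1519]
ee_rot: [0.712, -0.002, 0.703, -0.002]
contact_force: [0.4, -0.2, 0.6]
width: 0.0002
```

Run:
```python
from h import *
from rig import get_image
a=get_image("side")[:,:,::-1]; c=w2px("side",[(.48,-.08,.08)])[0].astype(int)
cv2.imwrite("pics/b4.png",cv2.resize(a[c[1]-60:c[1]+60,c[0]-80:c[0]+80],None,fx=4,fy=4,interpolation=cv2.INTER_CUBIC))
print(c, w2px("side",[(.4405,-.0066,.065)]))
plan((.438,-.065,.146))
```

```text
[261 207] [[239.95359252 205.08278234]]
t 12.45 p [ 0.4477 -0.1831  0.1498] F [-0.07 -1.37  0.34] w -0.00033256572012524486
shift tool (0.1m) [ 0.031  1.181 -0.098]
```

View pics/b4.png

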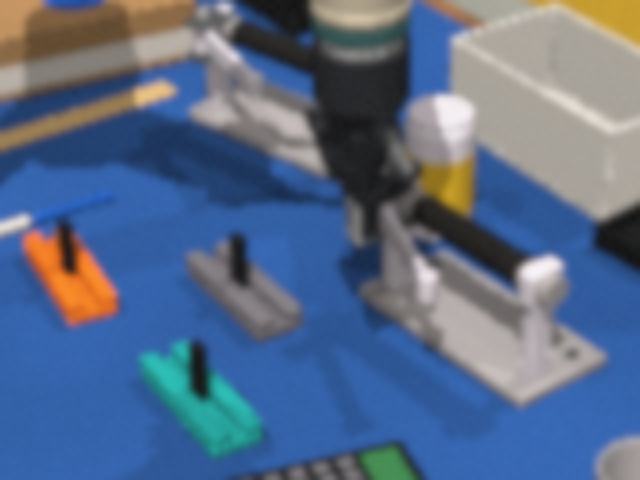

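The side crop shows the right lever back out, roll at (428,280), and the grey block's tab top at (237,236). That agrees with the predicted pixel to about 1 px. Next I go to the right of the tab, then down.

>>> arm_command(series="0 0.3 -0.09 0 0 0 -1; 0 0.3 0 0 0 0 -1; 0 0.32 0 0 0 0 -1; 0 0.3 0 0 0 0 -1; 0 0 0 0 0 0 -1; 0.3 0 0 0 0 0 -1; 0.3 0 0 0 0 0 -1; 0.3 0 0 0 0 0 -1; 0.13 0 0 0 0 0 -1; 0 0 0 0 0 0 -1; 0 0 0 0 0 0 -1")

```text
clock: 13.37
position: [0.4347, -0.0594, 0.0425]
ee_rot: [0.707, 0.0, 0.707, 0.0]
contact_force: [1.1, 1.1, 0.5]
width: -0.0001
```

>>> arm_command(series="0 0.05 0.03 0 0 0 -1; 0 0.06 0.01 0 0 0 -1; 0 0.06 0 0 0 0 -1; 0 0.06 0 0 0 0 -1; 0 0.06 0 0 0 0 -1; 0 0.06 0 0 0 0 -1; 0 0 0 0 0 0 -1")

```text
clock: 13.95
position: [0.4384, -0.0233, 0.0436]
ee_rot: [0.707, -0.0, 0.707, 0.0]
contact_force: [-0.4, -0.1, 0.7]
width: -0.0001
```

>>> arm_command(series="0 0.05 0 0 0 0 -1; 0 0.05 0 0 0 0 -1; 0 0.04 0 0 0 0 -1; 0 0 0 0 0 0 -1")

```text
clock: 14.28
position: [0.4384, -0.0097, 0.0433]
ee_rot: [0.707, 0.0, 0.707, 0.0]
contact_force: [-0.7, -0.7, 0.0]
width: -0.0004
```

>>> arm_command(series="0 0.03 0 0 0 0 -1; 0 0.03 0 0 0 0 -1; 0 0 0 0 0 0 -1")

```text
clock: 14.53
position: [0.4383, -0.004, 0.0432]
ee_rot: [0.707, 0.0, 0.707, 0.0]
contact_force: [0.3, -0.9, 0.8]
width: 0.0001
```

>>> arm_command(series="0 0.02 0 0 0 0 -1; 0 0.02 0 0 0 0 -1; 0 0 0 0 0 0 -1")

```text
clock: 14.78
position: [0.4384, -0.0001, 0.0433]
ee_rot: [0.707, 0.0, 0.707, -0.0]
contact_force: [0.7, -0.6, 0.1]
width: -0.0
```

>>> arm_command(series="0 0.02 0 0 0 0 -1; 0 0 0 0 0 0 -1")

```text
clock: 14.95
position: [0.4385, 0.0004, 0.0433]
ee_rot: [0.707, -0.002, 0.707, -0.0]
contact_force: [0.3, -6.4, -0.4]
width: 0.0001
```

>>> arm_command(series="0 0.02 0 0 0 0 -1; 0 0 0 0 0 0 -1")

```text
clock: 15.12
position: [0.4385, 0.0008, 0.0434]
ee_rot: [0.707, -0.003, 0.707, -0.001]
contact_force: [-0.7, -11.8, 0.7]
width: -0.0004
```

The tab is at its end: the force rose sharply at TCP y = 0, as predicted. I wait briefly, back off to the right, rise and go clear for the final look.

>>> arm_command(series="0 0 0 0 0 0 -1; 0 0 0 0 0 0 -1; 0 0 0 0 0 0 -1; 0 -0.1 0 0 0 0 -1; 0 -0.2 0 0 0 0 -1; 0 0 0 0 0 0 -1; -0.3 0 0 0 0 0 -1; -0.35 0 0 0 0 0 -1; -0.35 0 0 0 0 0 -1; -0.3 0 -0.2 0 0 0 -1; 0 0 -0.35 0 0 0 -1; 0 0 -0.35 0 0 0 -1")

```text
clock: 16.12
position: [0.3491, -0.026, 0.175]
ee_rot: [0.709, -0.0, 0.706, -0.0]
contact_force: [-1.2, -0.1, 0.4]
width: 0.0004
```

>>> arm_command(series="0 0 -0.2 0 0 0 -1; 0 -0.2 0 0 0 0 -1; 0 -0.3 0 0 0 0 -1; 0 -0.3 0 0 0 0 -1; 0 0 0 0 0 0 -1; 0 0 0 0 0 0 -1; 0 0 0 0 0 0 -1; 0 0 0 0 0 0 -1")

```text
clock: 16.78
position: [0.3279, -0.105, 0.173]
ee_rot: [0.707, 0.0, 0.707, 0.001]
contact_force: [-0.0, 0.4, 1.0]
width: 0.0
```

Run:
```python
from h import *
from rig import get_image
a=get_image("top")[:,:,::-1][80:275,130:400]
cv2.imwrite("pics/b5.png",cv2.resize(a,None,fx=2.9,fy=2.9,interpolation=cv2.INTER_CUBIC))
s,p,r=pose();print(s['clock'],p,s['contact_force'])
for y in(-.0133,.0217):print((w2px("top",[(.44,y,.065)])-[130,80])*2.9)
```

```text
16.8333 [ 0.32802282 -0.10504148  0.17303907] [ 0.08409726  1.54311571 -0.39943599]
[[419.36930128 377.596783  ]]
[[386.19152479 377.85762329]]
```

View pics/b5.png

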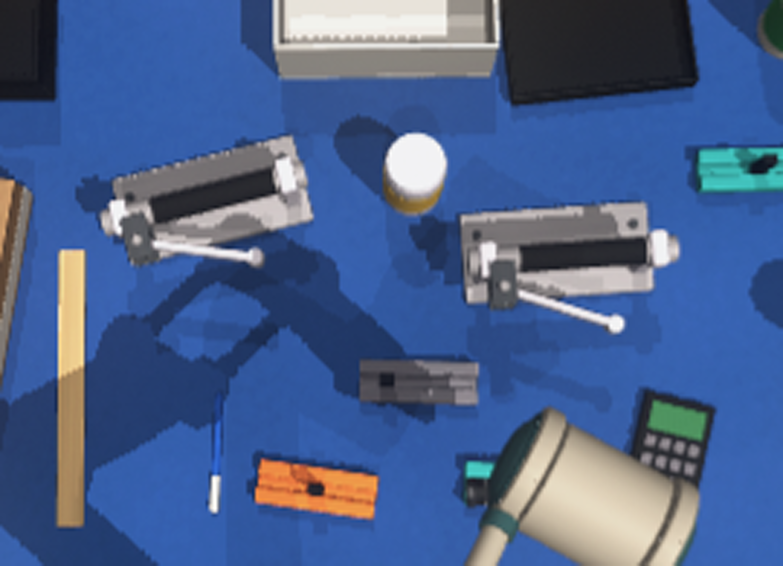

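The top crop shows the tab at (387,379), against (386,378) predicted for the left end. Both levers are splayed out, the can, ruler, pen and calculator look unmoved, and the arm is clear.

```bash
python3 -c "
from rig import ticket
print(ticket.sign_off())"
```

```text
the job is handed in; nothing more can be done
None
```

The job is done and handed in at about 17 s on the robot's clock; the hand-in gave no verdict.

- **Left lever (worn):** I pushed it with the shut fingers through about 40 mm, until the force jumped to 11 N with its end against the bar. I held it there for one second and let it spring back.
- **Right lever (sound):** it stopped after about 18 mm of travel, at about 10 N. I held it for one second and let it spring back.
- **Marker tab:** I pushed the tab of the grey block left, to the worn lever's side, until it met its end at about 12 N.

**Last checks:** the final top picture shows both levers out and the tab within 1 px of its predicted left end position. The can, ruler, pen and calculator look unmoved, and the arm is clear of everything. The last crop did not include the cup and glove box, but the arm never went near them. No check failed or disagreed.

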